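Stock the sloping dispensing board behind its stop bars

ROBOT

A 6-joint arm with a two-finger parallel gripper is mounted at the origin on the work surface. World frame = base frame: x ahead of the robot, y to its left, z up, the work surface at z = 0. Lengths are in mm, angles in degrees, forces in N, time in s.
With the tool pointing down it reaches from about 350 to 850 mm from the base axis. Payload 8.1 kg.
Tool frame: the origin (TCP) lies between the finger pads; the fingertips stand 22 mm ahead of it and the grasp point (between the pads) lies 3 mm ahead of it; z points along the fingers, y is the line along which they close (so a half turn about z gives the same grasp; the last joint's range is limited). The gripper opens to 85 mm and grips with 20 to 120 N. Pads are 22 mm wide; open, the fingers measure 114 mm over their backs; the gripper's body (76 mm by 85 mm) begins 54 mm behind the grasp point. The pads swing forward as they close: fully open they stand 13 mm farther back than shut.
Start: joints at [70.623, 7.471, 85.268, -0, 87.261, -4.893], TCP at [150.047, 580.94, 253.292] pointing down, gripper open.
Joint ranges: [-169.43, 169.43], [-51.17, 129.36], [1.28, 143.12], [-76.62, 256.62], [0, 156.53], [-152.29, 152.29]. Speed limits (degrees/s): [136.94, 136.94, 159.86, 180, 180, 180].

INTERFACE

Orientations are given as [roll, pitch, yaw] about the fixed x, y, z axes, in that order (R = Rz(yaw) Ry(pitch) Rx(roll)).
In Python, from bench import r, vision gives the robot as it stands.
- The arm moves only by the tool step_arm, never from a script. Its argument "targets" is a list that holds one entry, the list of rows, each a list of 6 numbers: the shift along the world's x, y, z in mm, then the turn, a rotation vector about the world's x, y, z in rad. In form: [[[x, y, z, rx, ry, rz], ...]]. A call has 1 to 12 rows; each row is the pose to reach, as a shift and turn from the pose commanded when the call began; what a row does not reach only later rows make up. A row lasts 1/12 s, in which the tool goes at most 41.7 mm and 7.16 degrees, less where a joint would pass 70% of its speed; a pose out of reach is approached as far as the arm can. A call with a gripper value outside its range is refused whole. "fingers" is the gripper's target within -1 to 1 (shut at 1, half-way at 0, fully open at -1), set as the call begins (left out, the last holds). The fingers move at their own pace and stop on an object; "newtons" is the grip in N (left out, the last holds). Time passes only in rows, so rows that repeat a pose let the fingers close. It gives the time, the measured TCP pose, the force, the opening and the grip force at its end, in the units of the state.
- r.sense(): the state, without advancing time (a new reading comes with each control period).
- vision.snapshot(name): name is "scene" or "side" or "wrist"; returns a dict with "img" (420x560x3 uint8, blue, green, red), "mtx" (3x3 intrinsics, pixels), "eye" and "attitude" of the camera in the world. Camera axes: x right, y up, looking along -z (the intrinsics and any distortion apply to the point x, -y, -z); pixel columns grow to the right and rows downward; lengths in mm; the calibration is good to about 2 mm. A picture is of the moment at which its call begins. There is no depth.
- r.hand_in(): hands the job in; it is judged then, once.
The state is a dict: "time": time; "joint_pos": joint angles; "qd": joint speeds; "joint_efforts": joint torques, N m; "tool_pos": TCP position; "tcp_rot": TCP orientation; "ft_force": force on the tool from outside, world axes, zero at the start; "wrist_torque": the same for the moment, N m; "finger_gap": finger opening in mm; "grip_force": force on a finger pad.
Only numpy, scipy, OpenCV 4.12 (cv2) and the standard library are available. Lean on these libraries where they do the work, as an engineer would, in place of code of your own. Each camera call takes 0.05 s, during which the arm holds its last target. There are 200 camera calls.

TASK

Bottles roll on the sloping dispensing board, so chock it first: pull the two flat metal stop bars out of the slanted holder and lay them flat across the board, one along each black line. Only then lay every bottle from the tray on its side, square across the slope and resting against the up-slope side of a bar: the wide pill bottles behind the lower bar, the slim tubes behind the upper bar, all staying put with the lane at the low lip left clear. Leave the cartons and standing bottles around where they are.

Things in the scene. Friction and masses are not known exactly. Their poses are not given: they have to be found in the camera images.
- board: white sloping board, fixed, 290 (x) x 280 mm (y). Frame level, origin on the table under its centre; x points up-slope, away from the robot, y left. Deck slopes 4 degrees, falling to -x; surface 24 mm above the table at the centre. Lips: 10 mm high at the low edge, 8 mm along both sides. Two thin black lines cross the deck. What rolls down stops at the low lip
- low_mark (a point): centre of the lower black line, on the deck surface, 60 mm below the board's centre; the line runs along the board's y; same axes as the board (level)
- high_mark (a point): centre of the upper black line, on the deck surface, 45 mm above (up-slope of) the board's centre; same axes as the board (level)
- holder: grey plastic holder, fixed, foot 150 x 105 mm; origin at the table under its middle. Two sockets at x = -36 and +36 mm lean 30 degrees towards its -y side; each is 28 x 17 mm inside and 90 mm deep, its mouth about 98 mm above the table
- bar1_c (a point): flat aluminium stop bar, 240 mm long (y) x 20 wide (x) x 9 thick (z), 115 g; point = centre. Starts loose in a socket of the holder, +y end down, about 150 mm sticking out, leaning 30 degrees from vertical to the holder's -y side, its width along the holder's x. The two bars are alike; either may go on either line
- bar2_c (a point): flat aluminium stop bar, 240 mm long (y) x 20 wide (x) x 9 thick (z), 115 g; point = centre. Starts loose in a socket of the holder, +y end down, about 150 mm sticking out, leaning 30 degrees from vertical to the holder's -y side, its width along the holder's x. The two bars are alike; either may go on either line
- tray: shallow cardboard stock tray, fixed, 292 mm (x) x 200 mm (y), rim 12 mm high, floor 4 mm above the table; origin underneath its middle. Six bays centred at x = -92, 0, +92 and y = +-46 mm, each between two ridges 5 mm high that are 34 mm apart and run along x; a bottle lies along x in a bay, on the floor
- wide1_c (a point): wide white pill bottle, paper label, on its side: 82 mm long, body 44 mm in diameter x 62 mm, cap 34 mm in diameter x 20 mm at the +x end, about 90 g; rolls freely. Point on its axis half-way along the 82 mm; x axis along the bottle. Starts in the tray; absent (None) in some starts
- wide2_c (a point): wide white pill bottle, paper label, on its side: 82 mm long, body 44 mm in diameter x 62 mm, cap 34 mm in diameter x 20 mm at the +x end, about 90 g; rolls freely. Point on its axis half-way along the 82 mm; x axis along the bottle. Starts in the tray; absent (None) in some starts
- wide3_c (a point): wide white pill bottle, paper label, on its side: 82 mm long, body 44 mm in diameter x 62 mm, cap 34 mm in diameter x 20 mm at the +x end, about 90 g; rolls freely. Point on its axis half-way along the 82 mm; x axis along the bottle. Starts in the tray; absent (None) in some starts
- slim1_c (a point): slim white tablet tube with a paper label and grey cap end, 82 mm long, 34 mm in diameter all along, about 50 g, lying on its side; point = its centre, x axis = along the tube. It rolls freely. Starts lying in the stock tray; absent (None) in some starts
- slim2_c (a point): slim white tablet tube with a paper label and grey cap end, 82 mm long, 34 mm in diameter all along, about 50 g, lying on its side; point = its centre, x axis = along the tube. It rolls freely. Starts lying in the stock tray; absent (None) in some starts
- slim3_c (a point): slim white tablet tube with a paper label and grey cap end, 82 mm long, 34 mm in diameter all along, about 50 g, lying on its side; point = its centre, x axis = along the tube. It rolls freely. Starts lying in the stock tray; absent (None) in some starts
- carton_a: medicine carton 45 x 100 x 60 mm; not part of the job; origin at the centre of its underside
- carton_b: medicine carton 45 x 90 x 45 mm; not part of the job; origin at the centre of its underside
- carton_c: medicine carton 50 x 120 x 50 mm; not part of the job; origin at the centre of its underside
- syrup_a: amber syrup bottle standing, 54 mm in diameter, 120 mm high; not part of the job; origin at the centre of its underside
- syrup_b: amber syrup bottle standing, 54 mm in diameter, 120 mm high; not part of the job; origin at the centre of its underside
- gel: clear hand-gel bottle standing, 60 mm in diameter, 150 mm high; not part of the job; origin at the centre of its underside
Mind the look-alikes: they are no part of the job. Leave any turquoise look-alike of the part that bears wide3_c alone.

How it is judged (in metres and radians):
On the way, in this order (a step that is already met when the one before it is completed fails the run):
1. both stop bars lie flat on the board, one along each black line, before any bottle is in its row ((((x of bar1_c in the frame of low_mark between -0.022 and 0.022 m and y of bar1_c in the frame of low_mark between -0.03 and 0.03 m and z of bar1_c in the frame of low_mark below 0.01 m and angle between bar1_c's own y axis and vertical above 1.5 rad and angle between the y axis of bar1_c and the y axis of board, either way round below 0.17 rad and linear speed of bar1 below 0.02 m/s) and (x of bar2_c in the frame of high_mark between -0.022 and 0.022 m and y of bar2_c in the frame of high_mark between -0.03 and 0.03 m and z of bar2_c in the frame of high_mark below 0.01 m and angle between bar2_c's own y axis and vertical above 1.5 rad and angle between the y axis of bar2_c and the y axis of board, either way round below 0.17 rad and linear speed of bar2 below 0.02 m/s)) or ((x of bar2_c in the frame of low_mark between -0.022 and 0.022 m and y of bar2_c in the frame of low_mark between -0.03 and 0.03 m and z of bar2_c in the frame of low_mark below 0.01 m and angle between bar2_c's own y axis and vertical above 1.5 rad and angle between the y axis of bar2_c and the y axis of board, either way round below 0.17 rad and linear speed of bar2 below 0.02 m/s) and (x of bar1_c in the frame of high_mark between -0.022 and 0.022 m and y of bar1_c in the frame of high_mark between -0.03 and 0.03 m and z of bar1_c in the frame of high_mark below 0.01 m and angle between bar1_c's own y axis and vertical above 1.5 rad and angle between the y axis of bar1_c and the y axis of board, either way round below 0.17 rad and linear speed of bar1 below 0.02 m/s)))), for 0.3 s.
2. then a first bottle lies in its row behind its bar (((x of wide1_c in the frame of low_mark between 0 and 0.062 m and y of wide1_c in the frame of low_mark between -0.115 and 0.115 m and z of wide1_c in the frame of low_mark between 0.016 and 0.032 m and angle between the x axis of wide1_c and the y axis of board, either way round below 0.3 rad and linear speed of wide1 below 0.02 m/s) or (x of wide2_c in the frame of low_mark between 0 and 0.062 m and y of wide2_c in the frame of low_mark between -0.115 and 0.115 m and z of wide2_c in the frame of low_mark between 0.016 and 0.032 m and angle between the x axis of wide2_c and the y axis of board, either way round below 0.3 rad and linear speed of wide2 below 0.02 m/s) or (x of wide3_c in the frame of low_mark between 0 and 0.062 m and y of wide3_c in the frame of low_mark between -0.115 and 0.115 m and z of wide3_c in the frame of low_mark between 0.016 and 0.032 m and angle between the x axis of wide3_c and the y axis of board, either way round below 0.3 rad and linear speed of wide3 below 0.02 m/s) or (x of slim1_c in the frame of high_mark between 0 and 0.058 m and y of slim1_c in the frame of high_mark between -0.115 and 0.115 m and z of slim1_c in the frame of high_mark between 0.011 and 0.027 m and angle between the x axis of slim1_c and the y axis of board, either way round below 0.3 rad and linear speed of slim1 below 0.02 m/s) or (x of slim2_c in the frame of high_mark between 0 and 0.058 m and y of slim2_c in the frame of high_mark between -0.115 and 0.115 m and z of slim2_c in the frame of high_mark between 0.011 and 0.027 m and angle between the x axis of slim2_c and the y axis of board, either way round below 0.3 rad and linear speed of slim2 below 0.02 m/s) or (x of slim3_c in the frame of high_mark between 0 and 0.058 m and y of slim3_c in the frame of high_mark between -0.115 and 0.115 m and z of slim3_c in the frame of high_mark between 0.011 and 0.027 m and angle between the x axis of slim3_c and the y axis of board, either way round below 0.3 rad and linear speed of slim3 below 0.02 m/s))), for 0.2 s.
At the end, for the whole second after the job is handed in: A bar flat along each line (centre within 22 mm across, 30 mm along, 10 deg); each wide bottle on its side, centre 0-62 mm up-slope of the lower line, each slim tube 0-58 mm up-slope of the upper line, on the deck within 115 mm of its middle, square within 17 deg; all at rest ((((x of bar1_c in the frame of low_mark between -0.022 and 0.022 m and y of bar1_c in the frame of low_mark between -0.03 and 0.03 m and z of bar1_c in the frame of low_mark below 0.01 m and angle between bar1_c's own y axis and vertical above 1.5 rad and angle between the y axis of bar1_c and the y axis of board, either way round below 0.17 rad and linear speed of bar1 below 0.02 m/s) and (x of bar2_c in the frame of high_mark between -0.022 and 0.022 m and y of bar2_c in the frame of high_mark between -0.03 and 0.03 m and z of bar2_c in the frame of high_mark below 0.01 m and angle between bar2_c's own y axis and vertical above 1.5 rad and angle between the y axis of bar2_c and the y axis of board, either way round below 0.17 rad and linear speed of bar2 below 0.02 m/s)) or ((x of bar2_c in the frame of low_mark between -0.022 and 0.022 m and y of bar2_c in the frame of low_mark between -0.03 and 0.03 m and z of bar2_c in the frame of low_mark below 0.01 m and angle between bar2_c's own y axis and vertical above 1.5 rad and angle between the y axis of bar2_c and the y axis of board, either way round below 0.17 rad and linear speed of bar2 below 0.02 m/s) and (x of bar1_c in the frame of high_mark between -0.022 and 0.022 m and y of bar1_c in the frame of high_mark between -0.03 and 0.03 m and z of bar1_c in the frame of high_mark below 0.01 m and angle between bar1_c's own y axis and vertical above 1.5 rad and angle between the y axis of bar1_c and the y axis of board, either way round below 0.17 rad and linear speed of bar1 below 0.02 m/s))) and x of wide1_c in the frame of low_mark between 0 and 0.062 m and y of wide1_c in the frame of low_mark between -0.115 and 0.115 m and z of wide1_c in the frame of low_mark between 0.016 and 0.032 m and angle between the x axis of each of wide1_c, wide2_c, wide3_c, slim1_c, slim2_c, slim3_c and the y axis of board, either way round below 0.3 rad and linear speed of each of wide1, wide2, wide3, slim1, slim2, slim3 below 0.02 m/s and x of wide2_c in the frame of low_mark between 0 and 0.062 m and y of wide2_c in the frame of low_mark between -0.115 and 0.115 m and z of wide2_c in the frame of low_mark between 0.016 and 0.032 m and x of wide3_c in the frame of low_mark between 0 and 0.062 m and y of wide3_c in the frame of low_mark between -0.115 and 0.115 m and z of wide3_c in the frame of low_mark between 0.016 and 0.032 m and x of slim1_c in the frame of high_mark between 0 and 0.058 m and y of slim1_c in the frame of high_mark between -0.115 and 0.115 m and z of slim1_c in the frame of high_mark between 0.011 and 0.027 m and x of slim2_c in the frame of high_mark between 0 and 0.058 m and y of slim2_c in the frame of high_mark between -0.115 and 0.115 m and z of slim2_c in the frame of high_mark between 0.011 and 0.027 m and x of slim3_c in the frame of high_mark between 0 and 0.058 m and y of slim3_c in the frame of high_mark between -0.115 and 0.115 m and z of slim3_c in the frame of high_mark between 0.011 and 0.027 m); the robot touches nothing.
It fails at once if one of the cartons around is pushed over 50 mm away or knocked over (distance of any of carton_a, carton_b, carton_c from where it was at the start of the episode above 0.05 m or angle between any of carton_a, carton_b, carton_c's own z axis and vertical above 0.5 rad).
It fails at once if one of the standing bottles around is pushed over 50 mm away or knocked over (distance of any of syrup_a, syrup_b, gel from where it was at the start of the episode above 0.05 m or angle between any of syrup_a, syrup_b, gel's own z axis and vertical above 0.5 rad).
Of wide1, wide2, wide3, slim1, slim2, slim3 only 4 to 6 are there at a start; the rules pass over those that are not, and their reading is None.
At some moment in a run one of wide1, wide2, wide3, slim1, slim2, slim3 may be knocked a few centimetres aside while the robot is not near it.
Once in a run the grip may slacken for a moment while it holds something.
It also fails if it takes over 210 s, if anything falls off the work surface, if the arm or the gripper's body presses on something with over 40 N, if the wrist force passes 120 N, or if a joint passes its speed limit or range.

## Working session

There is one attempt and no reset: what is moved stays moved. The work goes in short steps, Python scripts to look and compute and a tool call to move; the robot and the scene stay as the last step left them, time stands still between calls to the robot, and variables do not carry over. Pictures are saved under pics/ and viewed, at most 14 in all, crops included, and the job is handed in when it is done.

Besides the shell and the picture viewer there is one more tool, called after "Request:" as name(argument=value, ...), one argument or row to a line, values as JSON. step_arm: Moves the arm, as the interface text tells. Its arguments: {"type":"object","properties":{"targets":{"type":"array"},"fingers":{"type":"number"},"newtons":{"type":"number"}},"required":["targets"]}

```bash
ls; mkdir -p pics; python3 - <<'E'
from bench import r, vision
import cv2, pickle
for n in ("scene","side"):
    s=vision.snapshot(n); cv2.imwrite(f"pics/{n}0.png",s["img"]); pickle.dump(s,open(f"{n}0.pkl","wb")); print(n,s["mtx"],s["eye"],s["attitude"],[k for k in s])
print(r.sense())
E
```

```text
pics
scene [[380.83554171   0.         272.37278644]
 [  0.         380.83554171 205.26675077]
 [  0.           0.           1.        ]] [895.7382337  456.49980353 739.46263977] [ 39.1491878    0.4044588  138.63326758] ['img', 'mtx', 'eye', 'attitude']
side [[505.16835682   0.         275.9955387 ]
 [  0.         505.16835682 215.80914512]
 [  0.           0.           1.        ]] [ -28.49392252 -749.5817071   853.1737782 ] [ 51.71954265  -0.26983547 -34.73381975] ['img', 'mtx', 'eye', 'attitude']
{'time': 0.1, 'joint_pos': array([ 7.06232149e+01,  7.51040097e+00,  8.53234155e+01,  2.79465708e-06,
        8.72596857e+01, -4.89121019e+00]), 'qd': array([ 0.0561976 , -0.10224779, -0.10152195, -0.01420121, -0.07081429,
       -0.03304437]), 'joint_efforts': array([ 3.96667374e-04, -5.70947671e+01, -5.01945269e+01, -1.92927100e-04,
        7.98887660e-03,  4.14695751e-05]), 'tool_pos': array([149.89223482, 580.51283812, 252.34964225]), 'tcp_rot': array([-1.79906839e+02, -7.97515188e-03,  1.65514418e+02]), 'ft_force': array([ 0.15820548, -0.20281701, -0.48009194]), 'wrist_torque': array([ 0.01906601, -0.02179536,  0.00077937]), 'grip_force': 0.0, 'finger_gap': 85.21634570203156}
```

View pics/scene0.png

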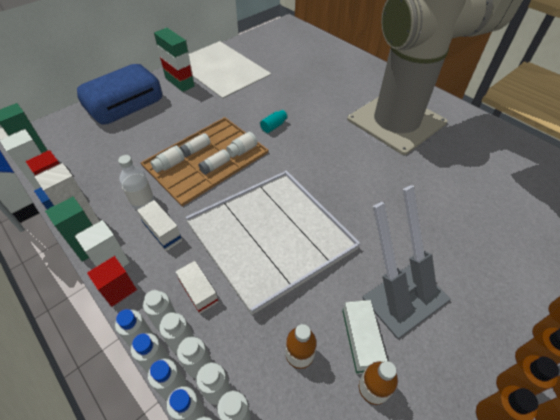

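View pics/side0.png

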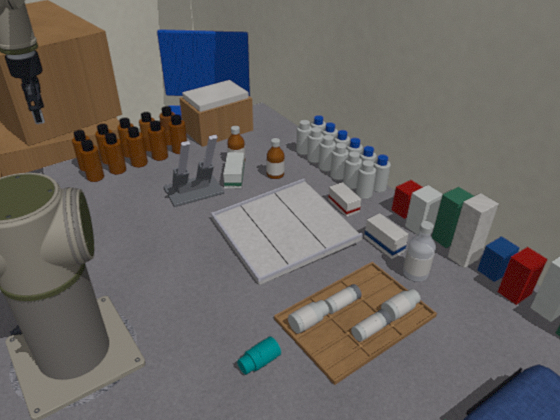

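Scene view: the two bars stick out of the holder (tips ~(379,206) and (408,188)). The board is centred at ~(272,240) and the tray at ~(205,160), holding 4 bottles. In the tray, wide bottles look to be at ~(167,158) and (243,145), slim tubes at ~(195,147) and (215,160). The turquoise look-alike is at (273,120), outside the tray. The side view agrees: wide at (308,315) and (402,304), slim at (345,299) and (368,327).

```bash
cat > cam.py <<'E'
import numpy as np, pickle, cv2
from scipy.spatial.transform import Rotation as R
from scipy.optimize import least_squares
def rot(s): return R.from_euler('xyz',s["attitude"],degrees=True).as_matrix()
def proj(s,P):
    c=(np.atleast_2d(P)-s["eye"])@rot(s); c=c*[1,-1,-1]
    q=c@np.array(s["mtx"]).T; return q[:,:2]/q[:,2:]
def ray(s,uv):
    uv=np.atleast_2d(uv).astype(float)
    d=np.c_[uv,np.ones(len(uv))]@np.linalg.inv(s["mtx"]).T
    return (d*[1,-1,-1])@rot(s).T
def plane(s,uv,z):
    d=ray(s,uv); return s["eye"]+d*((z-s["eye"][2])/d[:,2])[:,None]
def tri(obs):
    A=np.zeros((3,3));b=np.zeros(3)
    for s,uv in obs:
        d=ray(s,uv)[0];d/=np.linalg.norm(d);M=np.eye(3)-np.outer(d,d);A+=M;b+=M@s["eye"]
    return np.linalg.solve(A,b)
def fit(obs,x0):  # obs: (snap, pix Nx2, local Nx3); pose x,y,yaw deg on z=0
    def f(p):
        M=R.from_euler('z',p[2],degrees=True).as_matrix()
        return np.concatenate([(proj(s,L@M.T+[p[0],p[1],0])-u).ravel() for s,u,L in obs])
    o=least_squares(f,x0,x_scale=[10,10,1]); return o.x,np.sqrt(np.mean(o.fun**2)),o.fun
E
python3 - <<'E'
from cam import *
A=pickle.load(open("scene0.pkl","rb"));B=pickle.load(open("side0.pkl","rb"))
print("board",plane(A,[(287,174),(357,243),(256,306),(188,214)],28).round(), plane(B,[(212,217),(306,182),(359,237),(263,275)],28).round())
print("tray",plane(A,[(228,121),(268,153),(181,199),(143,162)],12).round(), plane(B,[(276,319),(373,266),(435,313),(336,373)],12).round())
print("bottles",plane(A,[(167,158),(195,147),(215,160),(243,145),(273,120)],24).round())
print("bar tips",tri([(A,(378,206)),(B,(185,143))]).round(),tri([(A,(408,188)),(B,(213,137))]).round())
print("bar tips sw",tri([(A,(378,206)),(B,(213,137))]).round(),tri([(A,(408,188)),(B,(185,143))]).round())
def up(s,x0,y0,w,h,k): return cv2.resize(s["img"][y0:y0+h,x0:x0+w],None,fx=k,fy=k,interpolation=cv2.INTER_CUBIC)
a=up(A,130,110,270,210,2.9)
cv2.imwrite("pics/cropA.png",a)
h1=up(A,350,170,110,170,3.4); h2=up(B,150,120,110,100,4)
c=np.zeros((590,800,3),np.uint8); c[:h1.shape[0],:h1.shape[1]]=h1; c[:h2.shape[0],375:375+h2.shape[1]]=h2[:, :425]
cv2.imwrite("pics/cropH.png",c)
E
```

```text
board [[420. -34.  28.]
 [448. 225.  28.]
 [711. 190.  28.]
 [684. -94.  28.]] [[429. 198.  28.]
 [731. 188.  28.]
 [693. -81.  28.]
 [421. -56.  28.]]
tray [[ 392. -325.   12.]
 [ 394. -140.   12.]
 [ 666. -159.   12.]
 [ 671. -340.   12.]] [[ 379. -168.   12.]
 [ 663. -166.   12.]
 [ 673. -350.   12.]
 [ 399. -344.   12.]]
bottles [[ 618. -297.   24.]
 [ 537. -283.   24.]
 [ 526. -204.   24.]
 [ 433. -201.   24.]
 [ 298. -227.   24.]]
bar tips [437. 267. 203.] [457. 265. 240.]
bar tips sw [482. 261. 220.] [410. 271. 222.]
```

View pics/cropA.png

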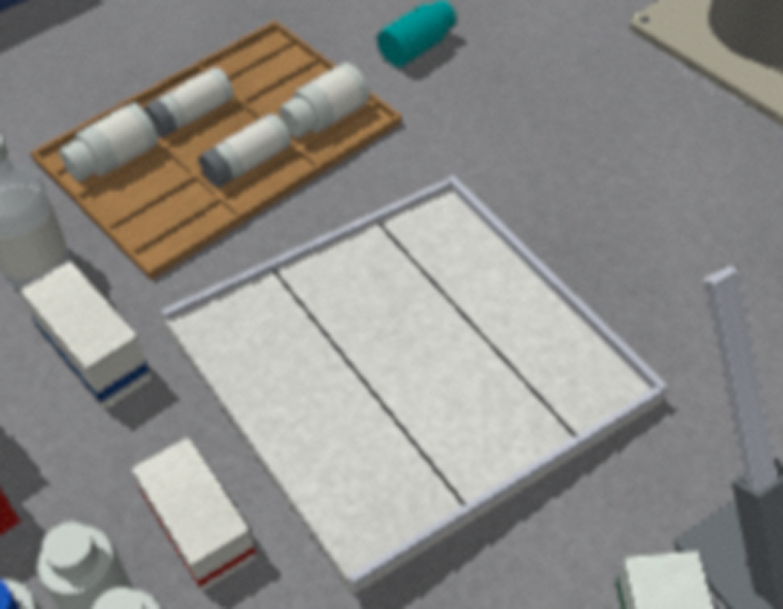

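View pics/cropH.png

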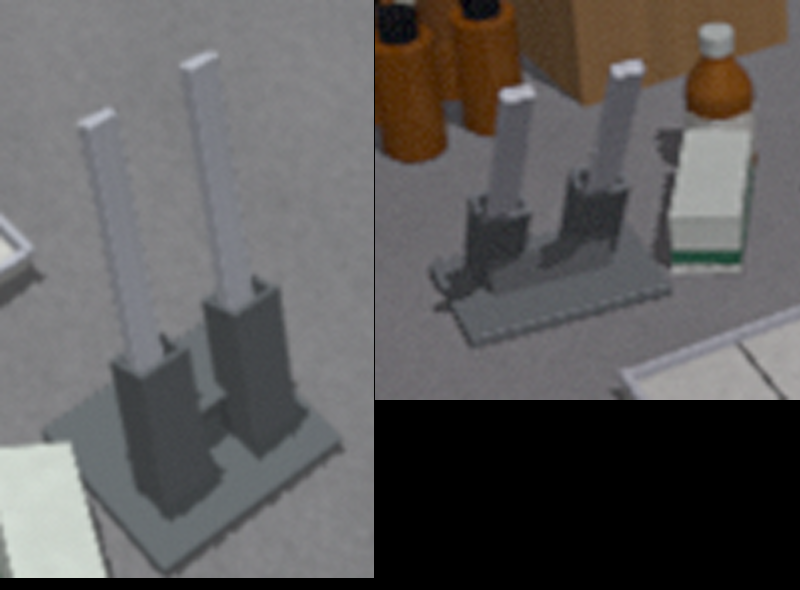

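Crop A shows two wide bottles (caps towards +x) and two slim tubes (grey ends towards +x). The turquoise look-alike at crop (415,32) lies outside the tray. Crop H shows the bar tips and where each bar leaves its socket. Next I fit the poses.

```bash
python3 - <<'E'
from cam import *
A=pickle.load(open("scene0.pkl","rb"));B=pickle.load(open("side0.pkl","rb"))
ca=lambda p: np.array(p)/2.9+[130,110]
bl=np.array([(-145,140,24),(-145,-140,24),(145,-140,42),(145,140,42)],float)
ub=ca([(663,384),(453,178),(163,312),(353,580)])
sb=np.array([(212,217),(263,275),(360,236),(306,181)],float)
print("board A",fit([(A,ub,bl)],[568,65,-6])[:2]); print("board B",fit([(B,sb,bl)],[568,65,-6]))
p=fit([(A,ub,bl),(B,sb,bl)],[568,65,-6]);print("AB",p)
# black-line check
for z,pts in((19.8,[(380,223),(575,435)]),(27.1,[(278,270),(463,503)])):
    P=plane(A,ca(pts),z); M=R.from_euler('z',p[0][2],degrees=True).as_matrix(); print("line in board",((P-[p[0][0],p[0][1],0])@M).round(1))
tl=np.array([(-146,100,12),(146,100,12),(146,-100,12),(-146,-100,12)],float)
ut=ca([(402,118),(152,274),(33,154),(275,22)]); st=np.array([(276,319),(373,266),(435,313),(336,373)],float)
# side order: near-left(-x,+y)?
print("tray A",fit([(A,ut,tl)],[530,-248,-4])[:2]);print("trayAB",fit([(A,ut,tl),(B,st,tl)],[530,-248,-4]))
a=lambda p:np.array(p)/3.4+[350,170]; b=lambda p:(np.array(p)-[375,0])/4+[150,120]
for n,ta,tb,ea,eb in(("far",(98,120),(628,70),(145,360),(607,185)),("near",(199,62),(518,95),(235,300),(507,208))):
    T=tri([(A,a(ta)),(B,b(tb))]); E=tri([(A,a(ea)),(B,b(eb))]);d=T-E
    print(n,T.round(1),E.round(1),np.linalg.norm(d).round(),(d/np.linalg.norm(d)).round(3))
for zf in(0,8):
  hl=np.array([(75,-52.5,zf),(75,52.5,zf),(-75,52.5,zf)],float); hb=np.array([(-75,-52.5,zf),(75,-52.5,zf),(-75,52.5,zf)],float)
  print("holder",fit([(A,a([(45,430),(165,572),(340,440)]),hl),(B,b([(475,345),(670,290),(435,265)]),hb)],[446,300,-8]))
print("bottle ends", plane(A,ca([(75,162),(148,128),(155,118),(222,82),(212,167),(285,132),(290,120),(355,82)]),24).round())
print("others",plane(A,[(516,400),(380,385),(302,350),(365,335),(160,225),(197,288),(135,190)],30).round())
E
```

```text
board A (array([568.3400474 ,  73.44254079,  -6.11455308]), np.float64(0.9922212363489444))
board B (array([568.06762278,  62.75552888,  -5.61498214]), np.float64(2.91141621886529), array([-0.35354877, -3.42238024, -2.35307979,  4.8190895 ,  4.01632621,
       -1.85910266, -1.28810349, -2.44256305]))
AB (array([568.91562842,  69.6760798 ,  -5.84022701]), np.float64(2.5427063796011122), array([ 0.21200753, -0.95309588, -1.89131796, -2.22184782, -2.42141049,
       -1.24330989, -1.1438745 , -0.36740016, -1.232401  , -5.02536723,
       -4.03319559,  2.80536083,  2.33385781, -3.27095138, -2.24743163,
       -3.60823686]))
line in board [[ -62.2 -127.5   19.8]
 [ -59.9  134.8   19.8]]
line in board [[  40.4 -128.4   27.1]
 [  44.9  133.6   27.1]]
tray A (array([ 530.39835568, -243.19852988,    1.19519707]), np.float64(0.638797878701486))
trayAB (array([ 530.86310717, -250.26261896,    1.12960546]), np.float64(3.047713742827351), array([-0.854305  , -1.92302712, -2.13080393, -0.98132448, -2.3580313 ,
       -1.19706043, -1.00996401, -1.57034075, -2.6363256 , -5.19113461,
       -1.74862  
[... 399 characters left out ...]
790233, -1.54970632,  0.36573014, -0.20765306,  0.19525552,
       -2.53765643,  0.93577483]))
holder (array([462.21840154, 372.77426962,  -7.82859163]), np.float64(1.4183167515435007), array([-2.13154091, -0.24115812, -0.54419778,  0.03614271,  0.4207411 ,
       -1.37279035, -1.02106668, -2.02937098,  0.37946929, -2.26490932,
       -2.21022606, -1.36344302]))
bottle ends [[ 656. -291.   24.]
 [ 582. -285.   24.]
 [ 569. -292.   24.]
 [ 492. -292.   24.]
 [ 566. -202.   24.]
 [ 489. -194.   24.]
 [ 475. -204.   24.]
 [ 395. -205.   24.]]
others [[ 491.  612.   30.]
 [ 644.  445.   30.]
 [ 703.  313.   30.]
 [ 595.  371.   30.]
 [ 751. -109.   30.]
 [ 777.   81.   30.]
 [ 741. -245.   30.]]
```

```bash
cat > goal.py <<'E'
from cam import *
from bench import r
def Rt(ydir,tilt_deg,lean):  # closing dir yaw(deg), tilt from vertical towards unit yaw 'lean'(deg)
    y=np.array([np.cos(np.radians(ydir)),np.sin(np.radians(ydir)),0]); b=np.radians(tilt_deg)
    w=np.array([np.sin(b)*np.cos(np.radians(lean)),np.sin(b)*np.sin(np.radians(lean)),-np.cos(b)])
    y=y-w*(y@w); y/=np.linalg.norm(y); return np.c_[np.cross(y,w),y,w]
def delta(tcp,Rg):
    s=r.sense(); R0=R.from_euler('xyz',s["tcp_rot"],degrees=True).as_matrix()
    rv=R.from_matrix(Rg@R0.T).as_rotvec()
    print("delta",np.r_[np.array(tcp)-s["tool_pos"],0].round(1)[:3],rv.round(3),"deg",np.degrees(np.linalg.norm(rv)).round(1)); return rv
def at(p,Rg,ahead): return np.array(p)-Rg[:,2]*ahead
E
python3 - <<'E'
from goal import *
G=Rt(-8,40,-98); c=np.array([490,320.5,116])
delta(at(c,G,110),G); print(G.round(2))
E
```

```text
delta [ 349.9 -190.   -52.1] [-0.632 -0.425 -1.393] deg 91.0
[[ 0.11  0.99 -0.09]
 [ 0.76 -0.14 -0.64]
 [-0.64  0.   -0.77]]
```

Request:
step_arm(
  targets=[
    [[175,-95,0,-0.3,-0.2,-0.7],[175,-95,0,-0.3,-0.2,-0.7],[175,-95,0,-0.3,-0.2,-0.7],[175,-95,0,-0.3,-0.2,-0.7],[175,-95,0,-0.3,-0.2,-0.7],[350,-190,-20,-0.632,-0.425,-1.393],[350,-190,-20,-0.632,-0.425,-1.393],[350,-190,-20,-0.632,-0.425,-1.393],[350,-190,-20,-0.632,-0.425,-1.393],[350,-190,-20,-0.632,-0.425,-1.393],[350,-190,-20,-0.632,-0.425,-1.393],[350,-190,-20,-0.632,-0.425,-1.393]],
  ],
  fingers=-0.2,
)

```text
time: 1.1
tool_pos: [501.4, 389.0, 232.0]
tcp_rot: [-178.2, 38.3, 87.1]
ft_force: [-0.8, 0.1, -0.1]
finger_gap: 51.2
grip_force: 0.0
```

```bash
python3 - <<'E'
from goal import *
from bench import vision
print(r.sense()["joint_pos"].round())
s=vision.snapshot("wrist"); pickle.dump(s,open("w1.pkl","wb")); print(s["eye"])
im=s["img"].copy()
u=np.array([-.07,-.5,.863])
for T in([481.3,260.2,220],[409.9,270.9,220.4]):
    q=proj(s,[np.array(T),np.array(T)-120*u,np.array(T)-150*u]); print(q.round())
    for p in q: cv2.circle(im,tuple(int(x) for x in np.clip(p,-999,9999)),3,(0,0,255),-1)
cv2.imwrite("pics/w1.png",im)
G=Rt(-8,40,-98); c=np.array([490,320.5,116]); delta(at(c,G,85),G)
E
```

```text
[ 45.  42.  52. -26. 116.  44.]
[511.48802059 527.24050425 274.79995775]
[[261. 350.]
 [270. 185.]
 [272. 145.]]
[[160. 346.]
 [171. 179.]
 [174. 139.]]
delta [ -2.6 -14.5 -48.1] [-0.026 -0.022 -0.063] deg 4.1
```

View pics/w1.png

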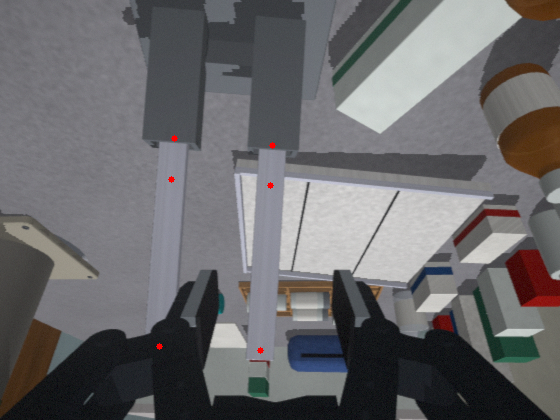

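The predicted dots sit on both bars: far bar tip (261,350), its socket mouth (272,145). The wrist view confirms the geometry. Next I align at a slightly steeper tilt and approach.

```bash
python3 - <<'E'
from goal import *
G=Rt(-8,50,-98); c=np.array([490.5,320,117]); delta(at(c,G,70),G); delta(at(c,G,16),G)
E
```

```text
delta [ -2.3 -16.  -67.3] [-0.199 -0.003 -0.06 ] deg 11.9
delta [  -8.   -56.9 -102. ] [-0.199 -0.003 -0.06 ] deg 11.9
```

Request:
step_arm(
  targets=[
    [[-2,-16,-67,-0.199,-0.003,-0.06],[-2,-16,-67,-0.199,-0.003,-0.06],[-2,-16,-67,-0.199,-0.003,-0.06],[-4,-25,-75,-0.199,-0.003,-0.06],[-5,-35,-83,-0.199,-0.003,-0.06],[-6,-45,-92,-0.199,-0.003,-0.06],[-8,-57,-102,-0.199,-0.003,-0.06],[-8,-57,-102,-0.199,-0.003,-0.06]],
  ],
)

```text
time: 1.82
tool_pos: [491.7, 332.8, 131.9]
tcp_rot: [-179.5, 49.2, 83.3]
ft_force: [-0.6, -0.1, -0.7]
finger_gap: 51.1
grip_force: 0.0
```

Request:
step_arm(
  targets=[
    [[0,0,0,0,0,0],[0,0,0,0,0,0],[0,0,0,0,0,0],[0,0,0,0,0,0],[0,0,0,0,0,0],[0,0,0,0,0,0]],
  ],
  fingers=1,
  newtons=50,
)

```text
time: 2.32
tool_pos: [492.6, 335.1, 133.4]
tcp_rot: [-179.9, 49.3, 83.0]
ft_force: [0.1, 1.4, 7.4]
finger_gap: 17.8
grip_force: 49.4
```

Request:
step_arm(
  targets=[
    [[-1,-5,8,0,0,0],[-2,-14,25,0,0,0],[-4,-24,42,0,0,0],[-5,-34,60,0,0,0],[-7,-45,78,0,0,0],[-8,-57,100,0,0,0],[-8,-60,130,0,0,0],[-8,-60,160,0,0,0],[-8,-60,160,0,0,0]],
  ],
)

```text
time: 3.07
tool_pos: [485.5, 275.2, 298.8]
tcp_rot: [179.7, 49.0, 82.6]
ft_force: [0.6, 0.4, 0.2]
finger_gap: 18.2
grip_force: 49.1
```

```bash
python3 - <<'E'
from goal import *
from bench import vision
print(r.sense()["tool_pos"],r.sense()["tcp_rot"])
s=vision.snapshot("wrist"); b=vision.snapshot("scene"); cv2.imwrite("pics/p1.png",np.hstack([cv2.resize(s["img"],(400,300)),cv2.resize(b["img"],(400,300))]))
E
```

```text
[485.49730144 275.19164494 298.78000749] [179.65169561  48.96157955  82.58726596]
```

View pics/p1.png

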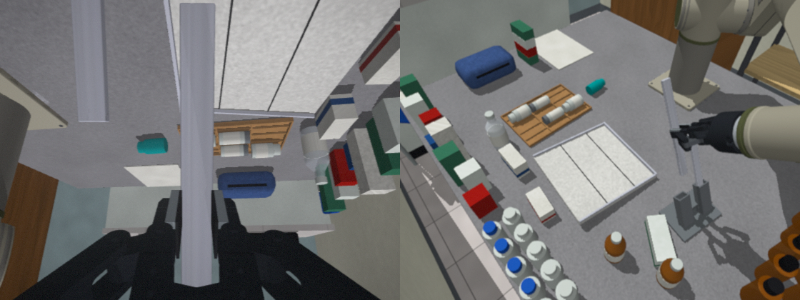

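The far bar is out and held centrally. Next I swing it level above the upper line.

```bash
cat >> goal.py <<'E'
def Rbar(yaw,tilt): # tool for a bar lying along board y, tilt towards +y, closing axis tipped 4 deg with the deck
    G=Rt(yaw,tilt,yaw+90); y=np.array([np.cos(np.radians(yaw)),np.sin(np.radians(yaw)),0])
    return R.from_rotvec(np.radians(4)*np.cross(y,[0,0,1])).as_matrix()@G
BC=np.array([568.5,72]); BY=-6.0
def bw(x,y,h): # board point, h above deck
    c,s=np.cos(np.radians(BY)),np.sin(np.radians(BY)); return np.array([BC[0]+c*x-s*y,BC[1]+s*x+c*y,24+x*np.tan(np.radians(4))+h])
E
python3 - <<'E'
from goal import *
G=Rbar(-6,10); print(G.round(3))
t=at(bw(45,-6.6,4.5),G,21); print(t.round(1)); delta(t+[0,0,150],G);delta(t+[0,0,30],G)
E
```

```text
[[ 0.091  0.992  0.086]
 [ 0.981 -0.104  0.166]
 [ 0.173  0.07  -0.982]]
[610.7  57.3  52.3]
delta [ 126.  -217.7  -91. ] [ 1.018 -0.181  0.053] deg 59.3
delta [ 126.  -217.7 -211. ] [ 1.018 -0.181  0.053] deg 59.3
```

Request:
step_arm(
  targets=[
    [[20,-10,0,0.1,-0.02,0.005],[60,-80,-10,0.4,-0.07,0.02],[126,-218,-60,1.018,-0.181,0.053],[126,-218,-60,1.018,-0.181,0.053],[126,-218,-60,1.018,-0.181,0.053],[126,-218,-60,1.018,-0.181,0.053],[126,-218,-60,1.018,-0.181,0.053],[126,-218,-60,1.018,-0.181,0.053],[126,-218,-60,1.018,-0.181,0.053],[126,-218,-120,1.018,-0.181,0.053],[126,-218,-180,1.018,-0.181,0.053],[126,-218,-190,1.018,-0.181,0.053]],
  ],
)

```text
time: 4.17
tool_pos: [609.8, 55.2, 104.3]
tcp_rot: [176.1, -9.7, 84.7]
ft_force: [-0.4, 0.7, -1.8]
finger_gap: 18.4
grip_force: 49.1
```

```bash
python3 - <<'E'
from goal import *
from bench import vision
print(r.sense()["tool_pos"],r.sense()["tcp_rot"],r.sense()["joint_pos"].round())
s=vision.snapshot("side"); b=vision.snapshot("scene"); pickle.dump((s,b),open("p2.pkl","wb"))
f=lambda i,x,y,w,h:cv2.resize(i[y:y+h,x:x+w],(400,600*h//h*0+int(400*h/w)),interpolation=cv2.INTER_CUBIC)
cv2.imwrite("pics/p2.png",np.hstack([f(s["img"],200,110,180,190),f(b["img"],180,140,180,190)]))
G=Rbar(-6,10); t=at(bw(45,-6.6,4.5),G,21); delta(t,G)
E
```

```text
[609.84500591  55.2163275  104.31420014] [176.06771588  -9.72936882  84.7000532 ] [-5. 12. 97. 11. 67. -3.]
delta [  8.    0.9 -43.5] [ 0.003 -0.02  -0.002] deg 1.2
```

View pics/p2.png

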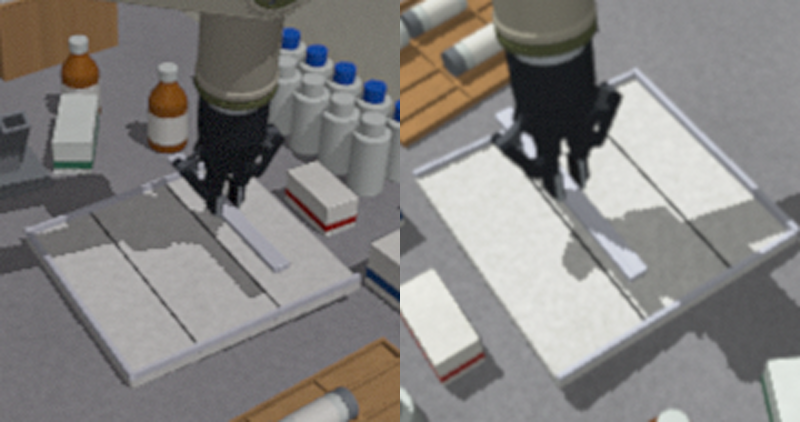

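```bash
python3 - <<'E'
from goal import *
s0=r.sense(); print(s0["time"],s0["tool_pos"],s0["qd"].round(1))
s,b=pickle.load(open("p2.pkl","rb"))
G=Rbar(-6,10)
for z in(75,80,85): print(z,plane(b,[(289,262.4)],z).round(1),plane(s,[(327,230.6)],z).round(1))
G=Rbar(-6,10); t=at(bw(45,-6.6,4.5),G,21); delta(t,G)
E
```

```text
4.2667 [602.73417312  56.39370896  95.73367998] [ 0.6 -4.1 -5.9  0.1  5.8  1.2]
75 [[614.5 180.4  75. ]] [[604.7 -57.5  75. ]]
80 [[616.6 182.5  80. ]] [[600.6 -62.   80. ]]
85 [[618.7 184.6  85. ]] [[596.5 -66.4  85. ]]
delta [  8.    0.9 -43.5] [ 0.003 -0.02  -0.002] deg 1.2
```

Request:
step_arm(
  targets=[
    [[0,0,0,0,0,0],[0,0,0,0,0,0],[0,0,0,0,0,0],[0,0,0,0,0,0]],
  ],
)

```text
time: 4.6
tool_pos: [612.4, 56.1, 109.9]
tcp_rot: [175.8, -9.7, 84.9]
ft_force: [0.1, -0.4, -0.4]
finger_gap: 17.8
grip_force: 49.3
```

Request:
step_arm(
  targets=[
    [[-1,2,-8,0,0,0],[-2,3,-18,0,0,0],[-2,3,-28,0,0,0],[-2,3,-36,0,0,0],[-2,3,-42,0,0,0],[-2,3,-46,0,0,0],[-2,3,-48,0,0,0],[-2,3,-48,0,0,0],[-2,3,-48,0,0,0]],
  ],
)

```text
time: 5.35
tool_pos: [608.2, 58.9, 58.4]
tcp_rot: [176.1, -9.7, 84.8]
ft_force: [0.3, -0.0, -0.2]
finger_gap: 18.0
grip_force: 49.3
```

Request:
step_arm(
  targets=[
    [[1,0,0,0,0,0],[1,0,-2,0,0,0],[1,0,-3,0,0,0],[1,0,-4,0,0,0],[1,0,-4,0,0,0]],
  ],
)

```text
time: 5.77
tool_pos: [608.9, 58.9, 54.0]
tcp_rot: [176.1, -9.7, 84.8]
ft_force: [0.3, -0.7, -1.6]
finger_gap: 18.4
grip_force: 49.3
```

Request:
step_arm(
  targets=[
    [[1,0,-1,0,0,0],[1,0,-2,0,0,0],[1,0,-3,0,0,0],[1,0,-4,0,0,0],[1,0,-4,0,0,0]],
  ],
)

```text
time: 6.18
tool_pos: [610.4, 58.9, 52.7]
tcp_rot: [176.1, -9.7, 84.8]
ft_force: [-13.0, -2.7, 19.3]
finger_gap: 18.0
grip_force: 51.9
```

Request:
step_arm(
  targets=[
    [[0,0,2,0,0,0],[0,0,2,0,0,0],[0,0,2,0,0,0],[0,0,2,0,0,0],[0,0,5,0,0,0],[-2,-6,30,0,0,0],[-4,-12,60,0,0,0],[-5,-16,85,0,0,0],[-5,-16,100,0,0,0],[-5,-16,100,0,0,0]],
  ],
  fingers=0.2,
)

```text
time: 7.02
tool_pos: [607.8, 42.4, 155.4]
tcp_rot: [175.6, -9.7, 84.8]
ft_force: [0.5, -1.3, 0.9]
finger_gap: 33.6
grip_force: 0.0
```

```bash
python3 - <<'E'
from goal import *
G=Rt(-8,50,-98); c=np.array([419,331,117]); print(at(c,G,95),at(c,G,16)); delta(at(c,G,95)+[0,0,60],G)
E
```

```text
[429.12821416 403.06598837 178.06482292] [420.70580449 343.13742962 127.28460175]
delta [-178.7  360.6   82.7] [-1.027  0.194 -0.072] deg 60.0
```

Request:
step_arm(
  targets=[
    [[0,10,35,0,0,0],[-5,30,75,-0.1,0.02,0],[-20,65,110,-0.2,0.04,0],[-40,100,135,-0.3,0.06,0],[-60,135,145,-0.4,0.08,0],[-80,170,150,-0.5,0.1,-0.03],[-100,205,150,-0.6,0.12,-0.03],[-120,240,150,-0.7,0.14,-0.05],[-140,275,150,-0.8,0.16,-0.05],[-155,310,145,-0.9,0.18,-0.07],[-170,340,140,-1.027,0.194,-0.072],[-179,361,130,-1.027,0.194,-0.072]],
  ],
  fingers=-0.2,
)

```text
time: 8.02
tool_pos: [422.1, 406.9, 272.9]
tcp_rot: [-179.0, 51.0, 82.7]
ft_force: [1.3, 0.0, -3.2]
finger_gap: 51.5
grip_force: 0.0
```

Request:
step_arm(
  targets=[
    [[0,0,-10,0,0,0],[0,0,-30,0,0,0],[0,0,-40,0,0,0],[0,0,-47,0,0,0],[0,0,-47,0,0,0],[0,0,-47,0,0,0]],
  ],
)

```text
time: 8.52
tool_pos: [426.4, 403.3, 233.8]
tcp_rot: [-179.6, 50.0, 81.9]
ft_force: [-0.9, 0.1, 0.0]
finger_gap: 51.4
grip_force: 0.0
```

```bash
python3 - <<'E'
from goal import *
from bench import vision
G=Rt(-8,50,-98); c=np.array([419,331,117]);  delta(at(c,G,70),G);delta(at(c,G,14),G)
s=vision.snapshot("wrist"); b=vision.snapshot("scene"); pickle.dump((s,b),open("p3.pkl","wb"))
u=np.array([-.07,-.5,.863]); T=np.array([409.9,270.9,220.4])
q=proj(s,[T,T-120*u,T-150*u]); im=s["img"].copy()
for p in q: cv2.circle(im,tuple(int(x) for x in p),3,(0,0,255),-1)
cv2.imwrite("pics/p3.png",np.hstack([cv2.resize(im,(400,300)),cv2.resize(b["img"][130:330,140:407],(400,300))]))
E
```

```text
delta [  0.  -19.2 -71.8] [-0.    -0.005  0.007] deg 0.5
delta [  -5.9  -61.6 -107.8] [-0.    -0.005  0.007] deg 0.5
```

View pics/p3.png

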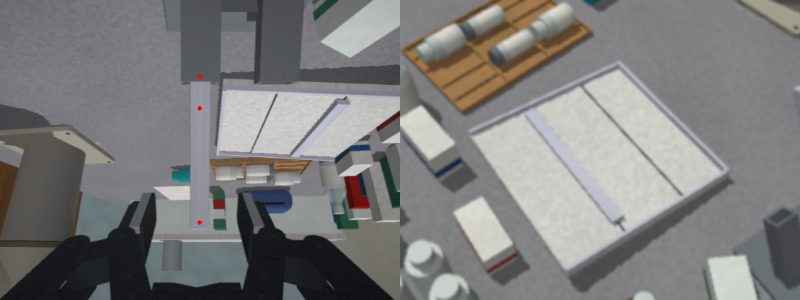

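Bar 1 lies flat along the upper line (right panel). The dots again fall on the second bar. Grasping it now.

Request:
step_arm(
  targets=[
    [[0,-10,-30,0,0,0],[0,-19,-60,0,0,0],[0,-19,-72,0,0,0],[-1,-25,-78,0,0,0],[-3,-36,-88,0,0,0],[-4,-48,-97,0,0,0],[-5,-57,-104,0,0,0],[-5,-60,-107,0,0,0],[-6,-62,-108,0,0,0],[-6,-62,-108,0,0,0]],
  ],
)

```text
time: 9.45
tool_pos: [420.3, 342.2, 126.1]
tcp_rot: [-179.6, 50.0, 81.9]
ft_force: [-0.2, 0.2, -0.2]
finger_gap: 51.4
grip_force: 0.0
```

Request:
step_arm(
  targets=[
    [[0,0,0,0,0,0],[0,0,0,0,0,0],[0,0,0,0,0,0],[0,0,0,0,0,0],[0,0,0,0,0,0],[0,0,0,0,0,0]],
  ],
  fingers=1,
  newtons=50,
)

```text
time: 9.95
tool_pos: [420.3, 342.6, 125.9]
tcp_rot: [-179.7, 50.0, 81.9]
ft_force: [0.3, 3.4, 4.4]
finger_gap: 18.6
grip_force: 50.8
```

Request:
step_arm(
  targets=[
    [[-1,-5,8,0,0,0],[-2,-14,25,0,0,0],[-4,-24,42,0,0,0],[-5,-34,60,0,0,0],[-7,-45,78,0,0,0],[-8,-57,100,0,0,0],[-8,-60,125,0,0,0],[-8,-60,150,0,0,0],[-8,-60,165,0,0,0],[-8,-60,170,0,0,0],[-8,-60,170,0,0,0]],
  ],
)

```text
time: 10.87
tool_pos: [412.4, 282.3, 296.0]
tcp_rot: [-179.7, 49.9, 81.9]
ft_force: [0.2, -0.5, -1.8]
finger_gap: 18.5
grip_force: 50.0
```

```bash
python3 - <<'E'
from goal import *
c=np.array([419,331,117]); G0=Rt(-8,50,-98); o=c-[420.3,342.6,125.9]
u=np.array([-.07,-.495,.866]);n=np.array([-.12,-.857,-.5]); print("along",o@u,"perp",o@n)
G=Rbar(-6,10); t=at(bw(-60,o@u,4.5),G,o@n); print(t.round(1)); delta(t+[0,0,60],G)
E
```

```text
along -1.8743999999999932 perp 14.547200000000023
[507.4  74.   38.6]
delta [  95.  -208.3 -197.4] [ 1.029 -0.196  0.072] deg 60.2
```

Request:
step_arm(
  targets=[
    [[10,-15,0,0.08,-0.015,0.005],[25,-45,0,0.2,-0.04,0.01],[40,-80,0,0.32,-0.06,0.02],[55,-115,0,0.44,-0.08,0.03],[70,-150,0,0.56,-0.1,0.04],[85,-180,-10,0.68,-0.13,0.05],[95,-200,-30,0.8,-0.15,0.06],[95,-208,-60,0.92,-0.175,0.065],[95,-208,-95,1.029,-0.196,0.072],[95,-208,-125,1.029,-0.196,0.072],[95,-208,-145,1.029,-0.196,0.072],[95,-208,-155,1.029,-0.196,0.072]],
  ],
)

```text
time: 11.87
tool_pos: [503.4, 73.2, 134.2]
tcp_rot: [176.5, -9.8, 84.5]
ft_force: [-1.2, -0.2, -1.2]
finger_gap: 18.3
grip_force: 53.8
```

Request:
step_arm(
  targets=[
    [[0,0,-15,0,0,0],[0,0,-28,0,0,0],[0,0,-36,0,0,0],[0,0,-40,0,0,0],[0,0,-42,0,0,0],[0,0,-42,0,0,0],[0,0,-42,0,0,0],[0,0,-42,0,0,0]],
  ],
)

```text
time: 12.53
tool_pos: [507.7, 74.0, 99.2]
tcp_rot: [175.9, -9.8, 84.8]
ft_force: [0.5, 0.3, -1.9]
finger_gap: 18.6
grip_force: 53.9
```

```bash
python3 - <<'E'
from goal import *
from bench import vision
G=Rbar(-6,10); t=at(bw(-60,-1.9,4.5),G,14.5); delta(t,G)
s=vision.snapshot("side"); b=vision.snapshot("scene"); pickle.dump((s,b),open("p4.pkl","wb")); print(r.sense()["grip_force"])
f=lambda i,x,y,w,h:cv2.resize(i[y:y+h,x:x+w],(400,int(400*h/w)),interpolation=cv2.INTER_CUBIC)
cv2.imwrite("pics/p4.png",np.hstack([f(s["img"],200,110,180,190),f(b["img"],180,140,180,190)]))
E
```

```text
delta [ -0.4  -0.  -60.7] [ 0.002  0.    -0.001] deg 0.2
53.855937123298645
```

View pics/p4.png

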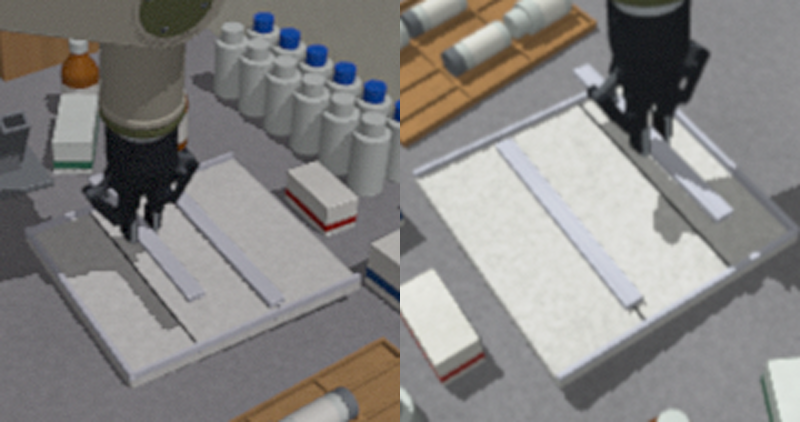

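The second bar hangs level above the lower line, and bar 1 still covers the upper line. Lowering now.

Request:
step_arm(
  targets=[
    [[0,0,-10,0,0,0],[0,0,-22,0,0,0],[0,0,-33,0,0,0],[0,0,-42,0,0,0],[0,0,-48,0,0,0],[0,0,-52,0,0,0],[0,0,-54,0,0,0],[0,0,-54,0,0,0],[0,0,-54,0,0,0]],
  ],
)

```text
time: 13.38
tool_pos: [507.3, 73.9, 44.5]
tcp_rot: [176.0, -9.8, 84.8]
ft_force: [0.8, 0.4, -0.8]
finger_gap: 18.2
grip_force: 53.9
```

Request:
step_arm(
  targets=[
    [[0,0,-1,0,0,0],[0,0,-2,0,0,0],[0,0,-3,0,0,0],[0,0,-3,0,0,0],[0,0,-3,0,0,0]],
  ],
)

```text
time: 13.8
tool_pos: [507.9, 73.9, 42.8]
tcp_rot: [175.9, -9.9, 84.8]
ft_force: [-6.5, -0.1, 10.6]
finger_gap: 18.1
grip_force: 61.1
```

Request:
step_arm(
  targets=[
    [[0,0,2,0,0,0],[0,0,2,0,0,0],[0,0,2,0,0,0],[0,0,2,0,0,0],[0,0,5,0,0,0],[0,-6,30,0,0,0],[0,-12,60,0,0,0],[0,-16,90,0,0,0],[0,-16,115,0,0,0],[0,-16,130,0,0,0],[0,-16,130,0,0,0]],
  ],
  fingers=0.2,
)

```text
time: 14.72
tool_pos: [509.6, 57.6, 176.1]
tcp_rot: [175.6, -9.9, 84.8]
ft_force: [0.9, 0.6, 0.7]
finger_gap: 34.1
grip_force: 0.0
```

```bash
python3 - <<'E'
from goal import *
delta([500,-245,270],Rt(-88.8,0,0))
E
```

```text
delta [  -9.6 -302.6   93.9] [-0.067  0.195 -1.448] deg 83.8
```

Request:
step_arm(
  targets=[
    [[0,-10,15,-0.005,0.015,-0.1],[-1,-35,35,-0.01,0.03,-0.22],[-2,-70,55,-0.02,0.05,-0.34],[-3,-105,75,-0.025,0.065,-0.46],[-4,-140,90,-0.03,0.08,-0.58],[-5,-175,94,-0.035,0.1,-0.7],[-6,-210,94,-0.04,0.12,-0.82],[-7,-240,94,-0.05,0.14,-0.94],[-8,-265,94,-0.055,0.155,-1.06],[-9,-285,94,-0.06,0.17,-1.18],[-10,-297,94,-0.065,0.185,-1.3],[-10,-303,94,-0.067,0.195,-1.4]],
  ],
  fingers=-0.7,
)

```text
time: 15.72
tool_pos: [496.3, -246.7, 263.5]
tcp_rot: [-179.3, 0.1, 3.4]
ft_force: [0.3, -0.5, 0.9]
finger_gap: 72.4
grip_force: 0.0
```

Request:
step_arm(
  targets=[
    [[0,0,0,0,0,-0.05],[0,0,0,0,0,-0.05],[0,0,0,0,0,-0.05],[0,0,0,0,0,-0.05]],
  ],
)

```text
time: 16.05
tool_pos: [496.8, -244.7, 264.5]
tcp_rot: [-179.3, 0.0, 1.2]
ft_force: [0.0, 0.6, -0.0]
finger_gap: 72.4
grip_force: 0.0
```

```bash
python3 - <<'E'
from goal import *
from bench import vision
print(r.sense()["joint_pos"].round())
s=vision.snapshot("wrist"); b=vision.snapshot("scene"); pickle.dump((s,b),open("p5.pkl","wb"));print(s["eye"],s["attitude"])
im=s["img"].copy(); M=R.from_euler('z',1.2,degrees=True).as_matrix()
for L in((92,-46,22),(0,-46,17),(0,46,17),(-92,46,22)):
    q=proj(s,M@np.array([L[0],L[1],4+L[2]])+[530.5,-243.5,0]); print(q.round()); cv2.circle(im,tuple(int(x) for x in q[0]),3,(0,0,255),-1)
cv2.imwrite("pics/p5.png",np.hstack([im[:,:],cv2.resize(b["img"][130:330,140:360],(240,420))]))
E
```

```text
[-32.   0.  92.   1.  89.  57.]
[ 579.07119865 -245.61676094  384.54787424] [-18.7789962    0.67863886 -88.82150676]
[[326.  43.]]
[[321. 143.]]
[[231. 143.]]
[[234. 228.]]
```

View pics/p5.png

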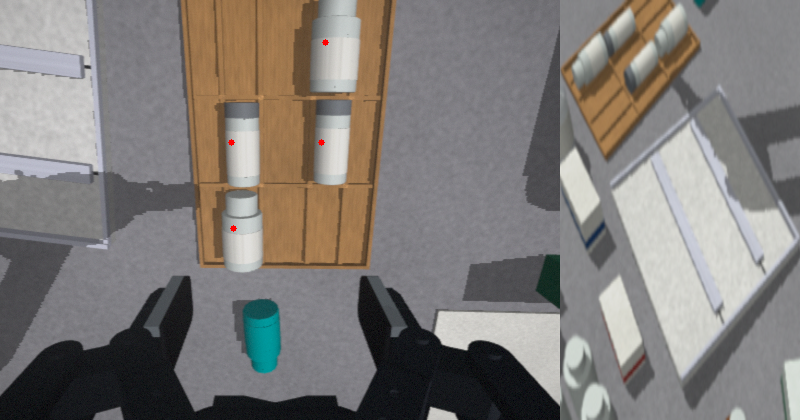

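Both bars lie on their lines. From directly above, the tray holds exactly 4 bottles; the wrist view puts them at wide (242,230), slim (242,143), slim (332,141) and wide (335,45). The turquoise look-alike is at (262,335). Measuring the bottle axes.

```bash
python3 - <<'E'
from goal import *
s,b=pickle.load(open("p5.pkl","rb"))
print(plane(s,[(242.5,190),(242.5,271),(242.5,240)],26).round(1));print(plane(s,[(242,101),(242,186),(332,98),(331.5,184)],21).round(1));print(plane(s,[(334,92),(336,18),(335,55)],26).round(1))
print("bars",plane(s,[(83,66),(91,173)],25).round(1), "scene bar ends",plane(b,[],0) if 0 else "")
# tray edges check
print(plane(s,[(200,266),(370,266)],12).round(1))
G=Rt(-88.8,0,0); delta([427,-210,120],G)
E
```

```text
[[ 481.3 -209.3   26. ]
 [ 385.7 -208.4   26. ]
 [ 424.1 -208.7   26. ]]
[[ 570.5 -209.1   21. ]
 [ 484.3 -208.3   21. ]
 [ 575.2 -297.3   21. ]
 [ 488.7 -303.1   21. ]]
[[ 580.7 -298.1   26. ]
 [ 643.9 -295.2   26. ]
 [ 613.3 -296.6   26. ]]
bars [[599.2 -58.6  25. ]
 [495.6 -50.9  25. ]] scene bar ends 
[[ 383.4 -156.8   12. ]
 [ 388.8 -356.7   12. ]]
delta [ -70.    34.7 -145. ] [-0.012 -0.     0.001] deg 0.7
```

Request:
step_arm(
  targets=[
    [[-10,5,-10,0,0,0],[-30,15,-35,0,0,0],[-50,25,-70,0,0,0],[-65,32,-105,0,0,0],[-72,36,-135,0,0,0],[-72,36,-160,0,0,0],[-72,36,-185,0,0,0],[-72,36,-205,0,0,0],[-72,36,-218,0,0,0],[-72,36,-225,0,0,0],[-72,36,-228,0,0,0],[-72,36,-228,0,0,0]],
  ],
)

```text
time: 17.15
tool_pos: [425.0, -208.9, 37.2]
tcp_rot: [-179.3, 0.0, 1.1]
ft_force: [0.1, -0.1, 0.2]
finger_gap: 72.4
grip_force: 0.0
```

Request:
step_arm(
  targets=[
    [[0,0,0,0,0,0],[0,0,0,0,0,0],[0,0,0,0,0,0],[0,0,0,0,0,0],[0,0,0,0,0,0],[0,0,0,0,0,0]],
  ],
  fingers=1,
  newtons=30,
)

```text
time: 17.65
tool_pos: [425.9, -209.6, 38.6]
tcp_rot: [-179.4, -0.1, 1.0]
ft_force: [-1.0, 1.1, 6.5]
finger_gap: 42.7
grip_force: 30.0
```

Request:
step_arm(
  targets=[
    [[0,0,8,0,0,0],[0,0,28,0,0,0],[0,0,55,0,0,0],[5,5,85,0,0,0.06],[15,20,115,0,0,0.15],[28,50,140,0,0,0.27],[42,85,150,0,0,0.39],[56,120,150,0,0,0.51],[70,155,150,0,0,0.63],[82,190,150,0,0,0.75],[94,225,150,0,0,0.87],[104,255,150,0,0,0.99]],
  ],
)

```text
time: 18.65
tool_pos: [529.5, 48.3, 188.1]
tcp_rot: [-179.4, -0.1, 58.1]
ft_force: [0.7, -0.3, -0.5]
finger_gap: 42.5
grip_force: 30.9
```

```bash
python3 - <<'E'
from goal import *
G=Rt(-6,0,0); delta(bw(-29,45,0)*[1,1,0]+[0,0,58],G); print(r.sense()["finger_gap"],r.sense()["grip_force"])
E
```

```text
delta [  14.9   71.5 -130.1] [-0.005 -0.01   0.452] deg 25.9
42.47812248101393 30.933648347854614
```

Request:
step_arm(
  targets=[
    [[4,20,0,0,0,0.1],[8,45,0,0,0,0.22],[12,62,-15,0,0,0.34],[15,70,-40,0,0,0.452],[15,71,-65,0,0,0.452],[15,71,-85,0,0,0.452],[15,71,-100,0,0,0.452],[15,71,-105,0,0,0.452],[15,71,-105,0,0,0.452],[15,71,-105,0,0,0.452]],
  ],
)

```text
time: 19.48
tool_pos: [544.4, 116.9, 83.2]
tcp_rot: [-179.4, -0.0, 83.6]
ft_force: [0.2, 0.4, -1.2]
finger_gap: 43.1
grip_force: 31.0
```

```bash
python3 - <<'E'
from goal import *
from bench import vision
G=Rt(-6,0,0); delta(bw(-29,45,0)*[1,1,0]+[0,0,58],G); print(r.sense()["finger_gap"],r.sense()["grip_force"])
s=vision.snapshot("wrist"); b=vision.snapshot("side"); pickle.dump((s,b),open("p6.pkl","wb"))
cv2.imwrite("pics/p6.png",np.hstack([cv2.resize(s["img"],(440,330)),cv2.resize(b["img"][130:295,180:360],(360,330))]))
E
```

```text
delta [ -0.1   2.9 -25.2] [-0.002 -0.011  0.006] deg 0.7
43.0881929939813 30.956953167915344
```

View pics/p6.png

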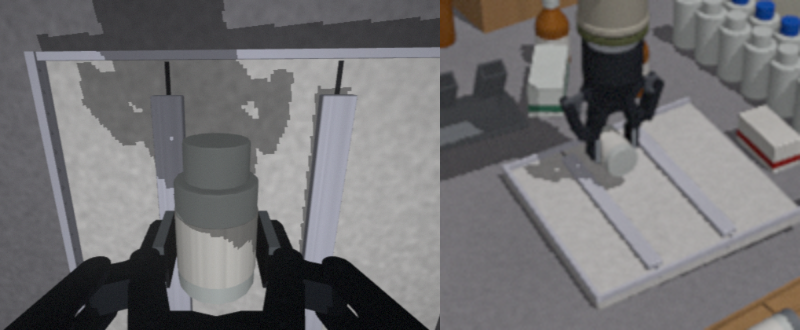

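The bottle is held square between the bars, and both bars sit on their lines. I'll check bar positions from this wrist view, then lower.

```bash
python3 - <<'E'
from goal import *
s,b=pickle.load(open("p6.pkl","rb")); k=560/440
c,sn=np.cos(np.radians(BY)),np.sin(np.radians(BY)); M=np.array([[c,-sn],[sn,c]])
for n,p,z in(("bar2 end L/R",[(152,96),(184,95)],29),("line2",[(167,64),(168,93)],20),("bar1 end L/R",[(320,95),(357,95)],36),("line1",[(341,63),(338,93)],27),("lip corner low-left, inner lip mid",[(28,53),(250,60)],22)):
    P=plane(s,np.array(p)*k,z); print(n,P.round(1).tolist(),"board:",((P[:,:2]-BC)@M).round(1).tolist())
E
```

```text
bar2 end L/R [[511.9, 189.1, 29.0], [531.5, 187.6, 29.0]] board: [[-68.6, 110.6], [-48.9, 111.1]]
line2 [[522.5, 206.7, 20.0], [520.3, 189.4, 20.0]] board: [[-59.8, 129.2], [-60.2, 111.7]]
bar1 end L/R [[611.4, 179.3, 36.0], [632.8, 176.9, 36.0]] board: [[31.5, 111.2], [53.0, 111.1]]
line1 [[626.7, 195.5, 27.0], [625.4, 178.3, 27.0]] board: [[45.0, 128.9], [45.5, 111.6]]
lip corner low-left, inner lip mid [[439.4, 222.3, 22.0], [573.7, 203.3, 22.0]] board: [[-144.1, 135.9], [-8.5, 131.1]]
```

Request:
step_arm(
  targets=[
    [[0,0,-8,0,0,0],[0,0,-15,0,0,0],[0,0,-20,0,0,0],[0,0,-23,0,0,0],[0,0,-25,0,0,0],[0,0,-25,0,0,0],[0,0,-25,0,0,0]],
  ],
)

```text
time: 20.17
tool_pos: [544.0, 116.9, 57.1]
tcp_rot: [-179.3, -0.0, 83.6]
ft_force: [-0.2, 0.3, -0.6]
finger_gap: 43.1
grip_force: 31.1
```

Request:
step_arm(
  targets=[
    [[0,0,-1,0,0,0],[0,0,-2,0,0,0],[0,0,-2,0,0,0],[0,0,-2,0,0,0]],
  ],
)

```text
time: 20.5
tool_pos: [544.3, 117.0, 56.7]
tcp_rot: [-179.4, -0.0, 83.6]
ft_force: [-6.4, -0.5, 11.5]
finger_gap: 43.3
grip_force: 32.2
```

Request:
step_arm(
  targets=[
    [[0,0,0,0,0,0],[0,0,0,0,0,0],[0,0,0,0,0,0],[0,0,0,0,0,0],[0,0,0,0,0,0],[0,0,10,0,0,0],[0,0,30,0,0,0],[0,0,55,0,0,0],[0,0,85,0,0,0],[0,0,115,0,0,0],[0,0,135,0,0,0],[0,0,140,0,0,0]],
  ],
  fingers=-0.4,
)

```text
time: 21.5
tool_pos: [546.4, 117.3, 201.1]
tcp_rot: [-179.8, -0.1, 83.6]
ft_force: [0.7, 0.6, 0.2]
finger_gap: 60.0
grip_force: 0.0
```

```bash
python3 - <<'E'
from goal import *
from bench import vision
s=vision.snapshot("wrist"); b=vision.snapshot("scene"); pickle.dump((s,b),open("p7.pkl","wb"))
cv2.imwrite("pics/p7.png",np.hstack([cv2.resize(s["img"],(440,330)),cv2.resize(b["img"][100:300,130:350],(360,330))]))
delta([530.5,-209,190],Rt(-88.8,0,0))
E
```

```text
delta [ -14.6 -326.1   -7.4] [-0.007 -0.005 -1.439] deg 82.4
```

View pics/p7.png

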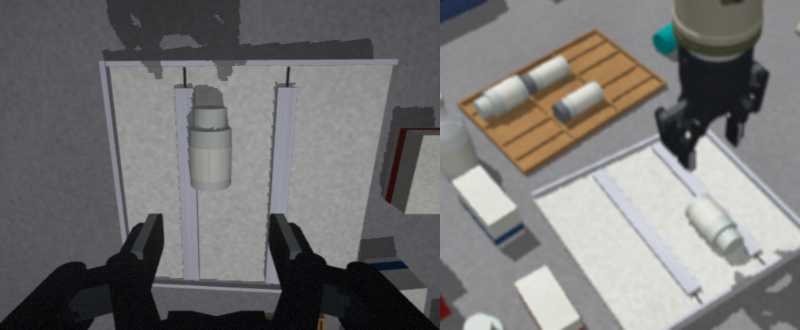

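The first wide bottle lies square against the lower bar (wrist view (210,150)). In the tray the other three look untouched. Next is the slim tube at about (528,-209).

Request:
step_arm(
  targets=[
    [[0,-10,0,0,0,-0.07],[-1,-35,0,0,0,-0.19],[-2,-70,0,0,0,-0.31],[-4,-105,0,0,0,-0.43],[-6,-140,0,0,0,-0.55],[-8,-175,0,0,0,-0.67],[-10,-210,0,0,0,-0.79],[-12,-245,0,0,0,-0.91],[-14,-275,0,0,0,-1.03],[-15,-300,0,0,0,-1.15],[-15,-317,0,0,0,-1.27],[-15,-325,0,0,0,-1.37]],
  ],
  fingers=-0.5,
)

```text
time: 22.6
tool_pos: [527.5, -210.1, 192.8]
tcp_rot: [-179.3, 0.2, 4.7]
ft_force: [0.3, 0.6, 0.2]
finger_gap: 64.2
grip_force: 0.0
```

Request:
step_arm(
  targets=[
    [[0,0,0,0,0,-0.06],[0,0,0,0,0,-0.06],[0,0,0,0,0,-0.06],[0,0,0,0,0,-0.06]],
  ],
)

```text
time: 22.93
tool_pos: [528.5, -207.4, 194.1]
tcp_rot: [-179.3, 0.1, 1.9]
ft_force: [-0.2, -0.0, 0.7]
finger_gap: 64.2
grip_force: 0.0
```

```bash
cat > seg.py <<'E'
from goal import *
from bench import vision
def tray(s,z=22):
    h=cv2.cvtColor(s["img"],cv2.COLOR_BGR2HSV); 
    L=np.array([(-138,92,12),(138,92,12),(138,-92,12),(-138,-92,12)],float); M=R.from_euler('z',1.2,degrees=True).as_matrix()
    q=proj(s,L@M.T+[532,-255,0]); m=np.zeros(h.shape[:2],np.uint8); cv2.fillPoly(m,[q.astype(np.int32)],255)
    m[h[...,1]>70]=0; m[h[...,2]<70]=0; m=cv2.morphologyEx(m,cv2.MORPH_OPEN,np.ones((5,5)))
    for c in cv2.findContours(m,cv2.RETR_EXTERNAL,cv2.CHAIN_APPROX_NONE)[0]:
        if cv2.contourArea(c)<900: continue
        b=cv2.boxPoints(cv2.minAreaRect(c)); W=plane(s,b,z)[:,:2]; print("blob",np.round(cv2.minAreaRect(c)[0]),W.mean(0).round(1),"sides",np.linalg.norm(W[1]-W[0]).round(),np.linalg.norm(W[2]-W[1]).round(),"dir",np.round(np.degrees(np.arctan2(*(W[1]-W[0])[::-1])),1))
E
python3 - <<'E'
from seg import *
s=vision.snapshot("wrist"); pickle.dump(s,open("p8.pkl","wb")); tray(s); tray(pickle.load(open("p5.pkl","rb"))[0])
delta([528,-209,35],Rt(-88.8,0,0))
E
```

```text
blob [278. 195.] [ 525.3 -209. ] sides 88.0 33.0 dir -0.4
blob [384. 193.] [ 530.5 -299.6] sides 89.0 36.0 dir -0.4
blob [397.  77.] [ 622.5 -297.5] sides 89.0 45.0 dir -1.0
blob [242. 224.] [ 439.5 -207.9] sides 43.0 81.0 dir -88.6
blob [242. 144.] [ 527.1 -208.8] sides 33.0 85.0 dir -88.8
blob [331. 142.] [ 531.4 -299.7] sides 86.0 34.0 dir -0.2
blob [335.  46.] [ 619.8 -296.5] sides 80.0 44.0 dir 0.5
delta [  -0.7   -1.6 -159.4] [-0.012 -0.001 -0.011] deg 1.0
```

Request:
step_arm(
  targets=[
    [[0,-1,-12,0,0,0],[0,-2,-40,0,0,0],[0,-2,-72,0,0,0],[0,-2,-104,0,0,0],[0,-2,-128,0,0,0],[0,-2,-145,0,0,0],[0,-2,-154,0,0,0],[0,-2,-159,0,0,0],[0,-2,-159,0,0,0],[0,-2,-159,0,0,0]],
  ],
)

```text
time: 23.82
tool_pos: [529.7, -210.3, 37.1]
tcp_rot: [-179.4, -0.1, 1.7]
ft_force: [-0.4, -0.1, 0.3]
finger_gap: 63.9
grip_force: 0.0
```

Request:
step_arm(
  targets=[
    [[0,0,0,0,0,0],[0,0,0,0,0,0],[0,0,0,0,0,0],[0,0,0,0,0,0],[0,0,0,0,0,0],[0,0,0,0,0,0]],
  ],
  fingers=1,
  newtons=30,
)

```text
time: 24.32
tool_pos: [530.1, -210.5, 37.8]
tcp_rot: [-179.4, -0.1, 1.7]
ft_force: [-1.7, 0.3, 7.2]
finger_gap: 32.8
grip_force: 29.5
```

Request:
step_arm(
  targets=[
    [[0,0,8,0,0,0],[0,0,28,0,0,0],[0,0,55,0,0,0],[5,5,85,0,0,0.06],[15,20,115,0,0,0.15],[28,50,140,0,0,0.27],[42,85,150,0,0,0.39],[54,120,150,0,0,0.51],[66,155,150,0,0,0.63],[78,190,150,0,0,0.75],[89,225,150,0,0,0.87],[100,257,150,0,0,0.99]],
  ],
)

```text
time: 25.32
tool_pos: [629.3, 49.1, 187.1]
tcp_rot: [-179.4, -0.0, 58.8]
ft_force: [0.4, -0.5, -0.9]
finger_gap: 32.8
grip_force: 30.2
```

Request:
step_arm(
  targets=[
    [[6,25,0,0,0,0.11],[11,45,-5,0,0,0.23],[14,58,-20,0,0,0.35],[15,65,-42,0,0,0.446],[15,66,-65,0,0,0.446],[15,66,-85,0,0,0.446],[15,66,-97,0,0,0.446],[15,66,-105,0,0,0.446],[15,66,-108,0,0,0.446],[15,66,-110,0,0,0.446],[15,66,-110,0,0,0.446]],
  ],
)

```text
time: 26.23
tool_pos: [644.7, 112.8, 77.3]
tcp_rot: [-179.4, -0.0, 84.0]
ft_force: [0.0, -0.0, 0.4]
finger_gap: 32.6
grip_force: 30.2
```

```bash
python3 - <<'E'
from goal import *
delta(bw(72,48,0)*[1,1,0]+[0,0,64.3],Rt(-6,0,0)); print(r.sense()["finger_gap"])
E
```

```text
delta [  0.4  -0.6 -13. ] [-0.002 -0.01   0.001] deg 0.6
32.61031064284954
```

Request:
step_arm(
  targets=[
    [[0,0,-4,0,0,0],[0,0,-8,0,0,0],[0,0,-11,0,0,0],[0,0,-12,0,0,0],[0,0,-13,0,0,0],[0,0,-13,0,0,0]],
  ],
)

```text
time: 26.73
tool_pos: [643.9, 112.9, 63.0]
tcp_rot: [-179.3, -0.0, 84.0]
ft_force: [0.9, -1.2, -1.2]
finger_gap: 33.0
grip_force: 30.2
```

Request:
step_arm(
  targets=[
    [[0,0,-1,0,0,0],[0,0,-2,0,0,0],[0,0,-2,0,0,0]],
  ],
)

```text
time: 26.98
tool_pos: [644.2, 113.0, 62.8]
tcp_rot: [-179.3, -0.0, 84.0]
ft_force: [-5.8, -1.7, 8.3]
finger_gap: 33.0
grip_force: 31.0
```

Request:
step_arm(
  targets=[
    [[0,0,1,0,0,0],[0,0,1,0,0,0],[0,0,1,0,0,0],[0,0,1,0,0,0],[0,0,1,0,0,0],[0,0,10,0,0,0],[0,0,30,0,0,0],[0,0,55,0,0,0],[0,0,85,0,0,0],[0,0,115,0,0,0],[0,0,130,0,0,0],[0,0,135,0,0,0]],
  ],
  fingers=-0.25,
)

```text
time: 27.98
tool_pos: [646.2, 113.2, 201.8]
tcp_rot: [-179.7, -0.1, 84.0]
ft_force: [-0.2, -0.1, 0.5]
finger_gap: 53.3
grip_force: 0.0
```

Request:
step_arm(
  targets=[
    [[-4,-10,0,0,0,-0.07],[-12,-40,0,0,0,-0.19],[-23,-78,0,0,0,-0.31],[-34,-116,0,0,0,-0.43],[-46,-154,0,0,0,-0.55],[-58,-192,0,0,0,-0.67],[-70,-230,0,0,0,-0.79],[-82,-268,0,0,0,-0.91],[-93,-306,0,0,0,-1.03],[-103,-344,0,0,0,-1.15],[-110,-378,0,0,0,-1.27],[-113,-402,0,0,0,-1.38]],
  ],
  fingers=-0.5,
)

```text
time: 28.98
tool_pos: [529.1, -291.9, 195.3]
tcp_rot: [-179.3, 0.1, 4.5]
ft_force: [0.4, -0.1, -0.4]
finger_gap: 63.9
grip_force: 0.0
```

Request:
step_arm(
  targets=[
    [[0,-9,0,0,0,-0.055],[0,-11,0,0,0,-0.055],[0,-11,0,0,0,-0.055],[0,-11,0,0,0,-0.055]],
  ],
)

```text
time: 29.32
tool_pos: [530.9, -299.1, 195.6]
tcp_rot: [-179.3, 0.0, 1.9]
ft_force: [-0.3, -0.2, 0.1]
finger_gap: 64.2
grip_force: 0.0
```

```bash
python3 - <<'E'
from seg import *
s=vision.snapshot("wrist"); b=vision.snapshot("scene"); pickle.dump((s,b),open("p9.pkl","wb")); tray(s)
delta([531,-300,36],Rt(-88.8,0,0))
cv2.imwrite("pics/p9.png",np.hstack([cv2.resize(s["img"],(400,300)),cv2.resize(b["img"][100:310,130:370],(400,300))]))
E
```

```text
blob [277. 191.] [ 530.7 -299.7] sides 90.0 33.0 dir -0.4
blob [276.  77.] [ 622.3 -295.9] sides 43.0 87.0 dir -88.2
delta [  -0.3   -1.2 -160. ] [-0.012 -0.    -0.013] deg 1.0
```

Request:
step_arm(
  targets=[
    [[0,-1,-12,0,0,0],[0,-1,-40,0,0,0],[0,-1,-72,0,0,0],[0,-1,-104,0,0,0],[0,-1,-128,0,0,0],[0,-1,-145,0,0,0],[0,-1,-154,0,0,0],[0,-1,-159,0,0,0],[0,-1,-159,0,0,0],[0,-1,-159,0,0,0]],
  ],
)

```text
time: 30.25
tool_pos: [531.7, -301.2, 38.2]
tcp_rot: [-179.4, -0.1, 1.8]
ft_force: [0.5, -0.2, 0.4]
finger_gap: 63.9
grip_force: 0.0
```

Request:
step_arm(
  targets=[
    [[0,0,0,0,0,0],[0,0,0,0,0,0],[0,0,0,0,0,0],[0,0,0,0,0,0],[0,0,0,0,0,0],[0,0,0,0,0,0]],
  ],
  fingers=1,
  newtons=30,
)

```text
time: 30.75
tool_pos: [532.0, -301.7, 38.9]
tcp_rot: [-179.4, -0.1, 1.8]
ft_force: [-1.4, 0.8, 7.0]
finger_gap: 33.1
grip_force: 29.5
```

```bash
python3 - <<'E'
from goal import *
delta(bw(72,-48,0)*[1,1,0]+[0,0,64.5],Rt(-6,0,0))
E
```

```text
delta [103.1 318.4  25.6] [-0.01  -0.006  1.435] deg 82.2
```

Request:
step_arm(
  targets=[
    [[0,0,8,0,0,0],[0,0,28,0,0,0],[0,0,55,0,0,0],[5,5,85,0,0,0.06],[13,20,115,0,0,0.15],[25,50,140,0,0,0.27],[38,85,150,0,0,0.39],[50,120,150,0,0,0.51],[62,155,150,0,0,0.63],[73,190,150,0,0,0.75],[83,225,150,0,0,0.87],[91,257,150,0,0,0.99]],
  ],
)

```text
time: 31.75
tool_pos: [622.4, -41.9, 188.0]
tcp_rot: [-179.4, -0.0, 58.9]
ft_force: [0.5, -0.0, -0.3]
finger_gap: 32.4
grip_force: 30.1
```

Request:
step_arm(
  targets=[
    [[5,25,0,0,0,0.11],[9,44,-5,0,0,0.23],[11,55,-20,0,0,0.35],[12,61,-42,0,0,0.445],[12,61,-65,0,0,0.445],[12,61,-85,0,0,0.445],[12,61,-97,0,0,0.445],[12,61,-105,0,0,0.445],[12,61,-110,0,0,0.445],[12,61,-110,0,0,0.445],[12,61,-110,0,0,0.445]],
  ],
)

```text
time: 32.67
tool_pos: [634.7, 16.7, 78.3]
tcp_rot: [-179.4, -0.0, 84.0]
ft_force: [-0.5, -0.4, -0.2]
finger_gap: 32.9
grip_force: 30.1
```

```bash
python3 - <<'E'
from goal import *
delta(bw(72,-48,0)*[1,1,0]+[0,0,65.5],Rt(-6,0,0)); print(r.sense()["finger_gap"])
E
```

```text
delta [  0.4  -0.  -12.8] [-0.001 -0.01   0.001] deg 0.6
32.921937575353425
```

Request:
step_arm(
  targets=[
    [[0,0,-4,0,0,0],[0,0,-8,0,0,0],[0,0,-11,0,0,0],[0,0,-12,0,0,0],[0,0,-13,0,0,0],[0,0,-13,0,0,0]],
  ],
)

```text
time: 33.17
tool_pos: [634.0, 16.9, 64.2]
tcp_rot: [-179.3, -0.0, 84.0]
ft_force: [-0.3, -0.7, -1.0]
finger_gap: 32.9
grip_force: 30.3
```

Request:
step_arm(
  targets=[
    [[0,0,-1,0,0,0],[0,0,-2,0,0,0],[0,0,-2,0,0,0]],
  ],
)

```text
time: 33.42
tool_pos: [634.3, 16.9, 63.9]
tcp_rot: [-179.3, -0.0, 84.0]
ft_force: [-6.7, 0.1, 10.7]
finger_gap: 33.2
grip_force: 31.2
```

Request:
step_arm(
  targets=[
    [[0,0,1,0,0,0],[0,0,1,0,0,0],[0,0,1,0,0,0],[0,0,1,0,0,0],[0,0,1,0,0,0],[0,0,10,0,0,0],[0,0,30,0,0,0],[0,0,55,0,0,0],[0,0,85,0,0,0],[0,0,115,0,0,0],[0,0,130,0,0,0],[0,0,135,0,0,0]],
  ],
  fingers=-0.25,
)

```text
time: 34.42
tool_pos: [636.2, 16.9, 202.6]
tcp_rot: [-179.7, -0.0, 84.0]
ft_force: [0.5, 0.6, 0.6]
finger_gap: 53.1
grip_force: 0.0
```

Request:
step_arm(
  targets=[
    [[-1,-10,0,0,0,-0.07],[-3,-35,0,0,0,-0.19],[-6,-67,0,0,0,-0.31],[-9,-100,0,0,0,-0.43],[-12,-133,0,0,0,-0.55],[-15,-166,0,0,0,-0.67],[-18,-199,0,0,0,-0.79],[-21,-232,0,0,0,-0.91],[-23,-262,0,0,0,-1.03],[-24,-287,0,0,0,-1.15],[-25,-305,0,0,0,-1.27],[-25,-314,0,0,0,-1.38]],
  ],
  fingers=-0.7,
)

```text
time: 35.42
tool_pos: [607.8, -299.7, 195.9]
tcp_rot: [-179.3, 0.1, 4.4]
ft_force: [0.7, -0.1, -0.5]
finger_gap: 72.6
grip_force: 0.0
```

Request:
step_arm(
  targets=[
    [[0,0,0,0,0,-0.055],[0,0,0,0,0,-0.055],[0,0,0,0,0,-0.055],[0,0,0,0,0,-0.055]],
  ],
)

```text
time: 35.75
tool_pos: [608.9, -296.5, 196.6]
tcp_rot: [-179.3, 0.0, 1.9]
ft_force: [-0.4, 0.0, -0.2]
finger_gap: 72.7
grip_force: 0.0
```

```bash
python3 - <<'E'
from seg import *
s=vision.snapshot("wrist"); b=vision.snapshot("scene"); pickle.dump((s,b),open("p10.pkl","wb")); tray(s,26)
delta([611,-297,37],Rt(-88.8,0,0))
cv2.imwrite("pics/p10.png",np.hstack([cv2.resize(s["img"],(400,300)),cv2.resize(b["img"][100:310,130:370],(400,300))]))
E
```

```text
blob [276. 180.] [ 618.5 -296.2] sides 42.0 91.0 dir -88.0
delta [   1.9   -0.6 -160. ] [-0.012 -0.    -0.012] deg 1.0
```

View pics/p10.png

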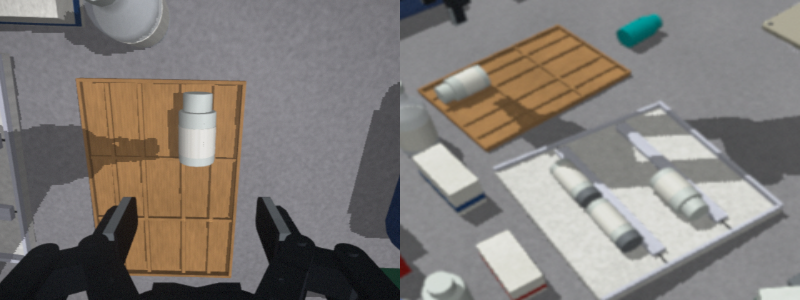

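Both slim tubes lie square behind the upper bar, end to end, and the first wide bottle is behind the lower bar. The last wide bottle is in the tray at left panel (197,130). Picking it up.

Request:
step_arm(
  targets=[
    [[0,0,-12,0,0,0],[1,0,-40,0,0,0],[1,0,-72,0,0,0],[1,0,-104,0,0,0],[1,0,-128,0,0,0],[1,0,-145,0,0,0],[1,0,-154,0,0,0],[1,0,-159,0,0,0],[1,0,-159,0,0,0],[1,0,-159,0,0,0]],
  ],
)

```text
time: 36.68
tool_pos: [610.7, -297.3, 39.3]
tcp_rot: [-179.4, -0.1, 1.8]
ft_force: [-0.6, 0.2, -0.8]
finger_gap: 72.6
grip_force: 0.0
```

Request:
step_arm(
  targets=[
    [[0,0,0,0,0,0],[0,0,0,0,0,0],[0,0,0,0,0,0],[0,0,0,0,0,0],[0,0,0,0,0,0],[0,0,0,0,0,0]],
  ],
  fingers=1,
  newtons=30,
)

```text
time: 37.18
tool_pos: [611.1, -297.6, 40.2]
tcp_rot: [-179.4, -0.1, 1.8]
ft_force: [-1.4, 1.2, 6.2]
finger_gap: 43.2
grip_force: 30.1
```

```bash
python3 - <<'E'
from goal import *
delta(bw(-29,-62,0)*[1,1,0]+[0,0,57.5],Rt(-6,0,0))
E
```

```text
delta [-77.9 311.   17.3] [-0.01  -0.006  1.435] deg 82.2
```

Request:
step_arm(
  targets=[
    [[0,0,8,0,0,0],[0,0,28,0,0,0],[0,0,55,0,0,0],[-4,5,85,0,0,0.06],[-10,20,115,0,0,0.15],[-18,50,140,0,0,0.27],[-28,85,150,0,0,0.39],[-38,120,150,0,0,0.51],[-47,155,150,0,0,0.63],[-56,190,150,0,0,0.75],[-63,225,150,0,0,0.87],[-69,255,150,0,0,0.99]],
  ],
)

```text
time: 38.18
tool_pos: [540.2, -40.0, 188.9]
tcp_rot: [-179.4, -0.0, 58.8]
ft_force: [0.4, 0.4, -0.6]
finger_gap: 42.8
grip_force: 30.9
```

Request:
step_arm(
  targets=[
    [[-4,25,0,0,0,0.11],[-7,42,-5,0,0,0.23],[-9,51,-20,0,0,0.35],[-9,56,-42,0,0,0.445],[-9,56,-65,0,0,0.445],[-9,56,-85,0,0,0.445],[-9,56,-97,0,0,0.445],[-9,56,-107,0,0,0.445],[-9,56,-112,0,0,0.445],[-9,56,-115,0,0,0.445],[-9,56,-115,0,0,0.445],[-9,56,-115,0,0,0.445]],
  ],
)

```text
time: 39.18
tool_pos: [532.8, 13.8, 74.2]
tcp_rot: [-179.4, -0.0, 84.0]
ft_force: [-0.1, 0.3, -0.4]
finger_gap: 42.7
grip_force: 30.9
```

```bash
python3 - <<'E'
from goal import *
delta(bw(-29,-62,0)*[1,1,0]+[0,0,59],Rt(-6,0,0)); print(r.sense()["finger_gap"])
E
```

```text
delta [  0.4  -0.4 -15.2] [-0.001 -0.01   0.   ] deg 0.6
42.72653011428917
```

Request:
step_arm(
  targets=[
    [[0,0,-4,0,0,0],[0,0,-8,0,0,0],[0,0,-12,0,0,0],[0,0,-14,0,0,0],[0,0,-15,0,0,0],[0,0,-15,0,0,0]],
  ],
)

```text
time: 39.68
tool_pos: [531.8, 13.9, 58.2]
tcp_rot: [-179.3, -0.0, 84.0]
ft_force: [-0.7, -0.0, -0.8]
finger_gap: 42.8
grip_force: 31.0
```

Request:
step_arm(
  targets=[
    [[0,0,-1,0,0,0],[0,0,-2,0,0,0],[0,0,-2,0,0,0]],
  ],
)

```text
time: 39.93
tool_pos: [532.1, 13.9, 58.0]
tcp_rot: [-179.3, -0.0, 84.0]
ft_force: [-9.8, 0.0, 16.8]
finger_gap: 43.0
grip_force: 32.6
```

Request:
step_arm(
  targets=[
    [[0,0,1,0,0,0],[0,0,1,0,0,0],[0,0,1,0,0,0],[0,0,1,0,0,0],[0,0,1,0,0,0],[0,0,10,0,0,0],[0,0,30,0,0,0],[0,0,60,0,0,0],[0,0,100,0,0,0],[0,0,140,0,0,0],[0,0,170,0,0,0],[0,0,190,0,0,0]],
  ],
  fingers=-0.4,
)

```text
time: 40.93
tool_pos: [533.3, 13.9, 251.6]
tcp_rot: [-179.7, -0.0, 84.0]
ft_force: [1.1, -0.5, -0.9]
finger_gap: 59.8
grip_force: 0.0
```

Request:
step_arm(
  targets=[
    [[-10,0,10,0,0,0],[-30,0,20,0,0,0],[-50,0,20,0,0,0],[-70,0,20,0,0,0],[-80,0,20,0,0,0],[-80,0,20,0,0,0],[-80,0,20,0,0,0],[-80,0,20,0,0,0],[-80,0,20,0,0,0]],
  ],
)

```text
time: 41.68
tool_pos: [452.6, 13.9, 266.5]
tcp_rot: [-179.3, -0.0, 84.0]
ft_force: [0.8, -0.1, 0.2]
finger_gap: 59.9
grip_force: 0.0
```

```bash
python3 - <<'E'
from goal import *
from bench import vision
s=vision.snapshot("wrist"); b=vision.snapshot("scene"); pickle.dump((s,b),open("p11.pkl","wb")); print(r.sense()["tool_pos"])
cv2.imwrite("pics/p11.png",np.hstack([cv2.resize(s["img"],(400,300)),cv2.resize(b["img"][100:310,130:370],(400,300))]))
E
```

```text
[452.42927049  13.92013196 266.18123313]
```

View pics/p11.png

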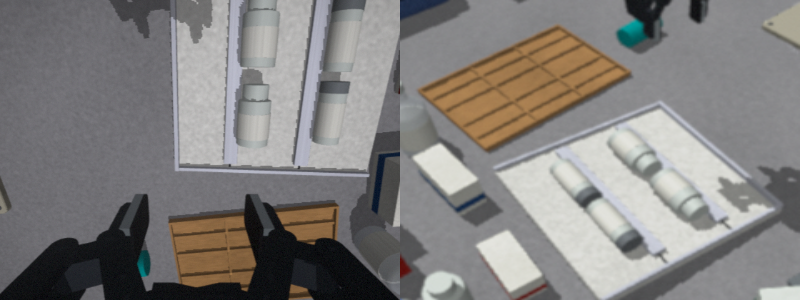

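All four bottles lie square against their bars, and both the tray and the low lane are empty. One last motion check against the previous frame, then hand in.

```bash
python3 - <<'E'
from goal import *
from bench import vision
s,b=pickle.load(open("p11.pkl","rb"))
c,sn=np.cos(np.radians(BY)),np.sin(np.radians(BY)); M=np.array([[c,-sn],[sn,c]])
k=560/400
for n,p,z in(("wide2 cap,end",[(257,88),(253,143)],42),("wide1 cap,end",[(263,5),(258,63)],42),("slim2 cap,end",[(334,84),(328,142)],48)):
    P=plane(s,np.array(p)*k,z)[:,:2]; print(n,((P-BC)@M).round().tolist())
b2=vision.snapshot("scene"); d=cv2.absdiff(b["img"],b2["img"])[165:310,180:360].max(2); print("moved px",int((d>40).sum()))
if (d>40).sum()<60: print(r.hand_in())
E
```

```text
wide2 cap,end [[-32.0, -16.0], [-32.0, -92.0]]
wide1 cap,end [[-32.0, 82.0], [-33.0, 16.0]]
slim2 cap,end [[66.0, -10.0], [71.0, -88.0]]
moved px 0
the job is handed in; nothing more can be done
None
```

I've handed the job in: both bars lie flat along their lines, the two wide bottles rest behind the lower bar and the two slim tubes behind the upper one; the last images showed nothing moving and the low lane clear, though the hand-in gave no verdict.

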